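Load a solder spool into its bench dispenser

ROBOT

A 7-joint arm with a two-finger parallel gripper is mounted at the origin on the work surface. World frame = base frame: x ahead of the robot, y to its left, z up, the work surface at z = 0. Lengths are in m, angles in degrees, forces in N, time in s.
With the tool pointing down it reaches from about 0.425 to 0.875 m from the base axis. Payload 4.7 kg.
Tool frame: the origin (TCP) lies at the very end of the fingers, on their centre line; the grasp point (between the pads) lies 19 mm behind it; z points along the fingers, y is the line along which they close (so a half turn about z gives the same grasp; the last joint's range is limited). The gripper opens to 87 mm and grips with 3 to 60 N. Pads are 19 mm wide; open, the fingers measure 117 mm over their backs; the gripper's body (75 mm by 190 mm) begins 51 mm behind the grasp point.
Start: joints at [73.402, 18.392, -4.016, 83.108, 1.295, 78.541, -3.26], TCP at [0.194, -0.62, 0.202] pointing down, gripper open.
Joint ranges: [-163.93, 163.93], [-17.29, 119.83], [-79.2, 71.16], [3.27, 140.29], [-89.18, 269.18], [5.43, 117.66], [-154.24, 154.24]. Speed limits (degrees/s): [147.25, 147.25, 180, 180, 180, 180, 180].

INTERFACE

Orientations are given as [roll, pitch, yaw] about the fixed x, y, z axes, in that order (R = Rz(yaw) Ry(pitch) Rx(roll)).
In Python, from cell import get_obs, eyes, env gives the robot as it stands.
- The arm moves only by the tool servo_tool, never from a script. Its argument "series" is a list that holds one entry, the list of rows, each a list of 7 numbers: the shift along the tool's x, y, z in units of 300 mm (1.0 is 300 mm), then the turn, a rotation vector about the tool's x, y, z in units of pi rad (1.0 is pi rad), then the opening, from 0 (shut) to 1 (fully open). In form: [[[tx, ty, tz, wx, wy, wz, gripper], ...]]. A call has 1 to 12 rows; each row is the pose to reach, as a shift and turn from the pose commanded when the call began, along the tool's axes at that moment, turning the shorter way round; what a row does not reach only later rows make up. A row lasts 1/12 s, in which the tool goes at most 41.7 mm and 7.16 degrees, less where a joint would pass 70% of its speed; a pose out of reach is approached as far as the arm can. A call with a number of a shift or a turn outside -1 to 1 is refused whole. A call with a gripper value outside its range is refused whole. The fingers move at their own pace and stop on an object; "grip_force" is the grip in N (left out, the last holds). Time passes only in rows, so rows that repeat a pose let the fingers close. It gives the time, the measured TCP pose, the force, the opening and the grip force at its end, in the units of the state.
- get_obs(): the state, without advancing time (a new reading comes with each control period).
- eyes.read_camera(name): name is "side" or "top"; returns a dict with "frame" (480x640x3 uint8, red, green, blue), "depth" (480x640 float32, m along the optical axis (not along the pixel's ray), 0 where there is no reading), "fx", "fy", "cx", "cy" (pixels), "distortion" ([k1, k2, p1, p2, k3] as OpenCV has them; the pictures are not rectified), "origin" and "rotation" of the camera in the world. Camera axes: x right, y down, z forward; pixel columns grow to the right and rows downward; lengths in m; the calibration is good to about 2 mm. A picture is of the moment at which its call begins.
- env.sign_off(): hands the job in; it is judged then, once.
The state is a dict: "time_s": time; "qpos": joint angles; "joint_velocities": joint speeds; "effort": joint torques, N m; "tool_pos": TCP position; "tool_rot": TCP orientation; "force": force on the tool from outside, world axes, zero at the start; "wrist_torque": the same for the moment, N m; "grip_width": finger opening in m; "grasp_force": force on a finger pad.
Only numpy, scipy, OpenCV 4.12 (cv2) and the standard library are available. Lean on these libraries where they do the work, as an engineer would, in place of code of your own. Each camera call takes 0.05 s, during which the arm holds its last target. There are 200 camera calls.

TASK

Load the solder spool: with the fingertips push it from behind, slowly and steadily, up the ramp of its dispenser without letting it roll back, until it drops over the crest into its seat at the backstop, then take the hand away. Only push it: do not pinch, lift or throw it, and leave the tape roll, the screwdriver and the flux bottle where they are.

Things in the scene. Friction and masses are not known exactly. Their poses are not given: they have to be found in the camera images.
- dispenser: Grey and aluminium solder-spool dispenser fixed to the bench, base 292 x 120 x 6 mm. Origin on the bench under it; x axis points uphill, y across, z up. Along x, mm: open front lip -150 to -125, trough to -95, 8 degree ramp to +75, seat to +125, backstop. Channel 66 mm wide; 4 mm side rails stand 12 mm above trough and ramp, 17 mm above the seat floor.
- trough (a point): Middle of the flat trough floor where the spool starts, 14 mm above the bench, 110 mm downhill (-x) of the dispenser's origin. In front of it the lip slopes gently up, away from the ramp, to 17 mm high at the open end.
- ramp: The ramp plate, fixed to the dispenser. Origin on its upper surface at the foot, mid-width (x -95 mm, z 14 mm in the dispenser); its x axis runs up along the slope (172 mm to the crest), its z axis is square to the slope.
- crest (a point): Top edge of the ramp, mid-width: 75 mm along the dispenser's x, 38 mm above the bench. Beyond it the seat floor lies 5 mm lower (33 mm above the bench).
- seat (a point): Where the spool's centre lies when home: 93.5 mm along the dispenser's x, mid-width, 63 mm above the bench. The spool has about 3 mm of play along x there, between the crest edge and the backstop (a plate, front face at x +125 mm, 78 mm high, with a thin wire eyelet on top up to 102 mm).
- spool: Loose solder spool, a lying cylinder that rolls freely: two black flanges 60 mm across, 60 mm wide overall, wire wound to 56 mm diameter over the 50 mm between them; 0.3 to 0.55 kg. Origin at its centre, y axis = axle, x and z turn as it rolls. Starts in the trough, centre 44 mm high. Push it at about 0.1 m/s or less; let go on the ramp, it rolls back and can run out over the front lip.
- tape: Bystander: roll of white tape lying flat, 80 mm across, 25 mm high. Origin at the centre of its underside.
- screwdriver: Bystander: screwdriver with an orange handle, 180 mm long, lying on the bench. Origin on the bench under it, x axis along it.
- flux: Bystander: white flux bottle standing upright, 44 mm across, 100 mm high. Origin at the centre of its underside.

How it is judged (in metres and radians):
On the way, in this order (a step that is already met when the one before it is completed fails the run):
1. the spool is on the slope with the fingers pushing it (x of spool in the frame of dispenser between -0.08 and 0.075 m and contact force between the fingers and spool above 0.05 N), for 0.1 s.
2. the spool is over the crest and in its seat (x of spool in the frame of dispenser above 0.087 m and z of spool in the frame of dispenser below 0.066 m), for 0.2 s.
At the end, for the whole second after the job is handed in: The spool lies at rest (slower than 20 mm/s) on the seat floor between crest and backstop, within about 7 mm of the seat point along the ramp, 8 mm across and 4 mm in height, its axle across the channel to 0.15 rad; tape, screwdriver and bottle are within 20 mm of where they were (x of spool in the frame of dispenser between 0.087 and 0.1 m and y of spool in the frame of dispenser between -0.008 and 0.008 m and z of spool in the frame of dispenser between 0.059 and 0.067 m and angle between the y axis of spool and the y axis of dispenser, either way round below 0.15 rad and linear speed of spool below 0.02 m/s and distance of each of tape, screwdriver, flux from where it was at the start of the episode below 0.02 m); the robot touches nothing.
It fails at once if the spool is lifted more than 12 mm off the ramp or taken between the fingers (z of spool in the frame of ramp above 0.042 m or distance between the grasp point and spool below 0.024 m).
It fails at once if on the slope the spool is thrown or shoved faster than 0.3 m/s (linear speed of spool above 0.3 m/s and x of spool in the frame of dispenser below 0.07 m).
It fails at once if the spool runs or rolls back on the slope with no finger on it (faster than 0.2 m/s) (contact force between the fingers and spool below 0.01 N and linear speed of spool above 0.2 m/s and x of spool in the frame of dispenser between -0.095 and 0.07 m).
It fails at once if the spool rolls out over the front lip (x of spool in the frame of dispenser below -0.15 m).
It fails at once if the tape, screwdriver or bottle is pushed aside more than 20 mm (distance of any of tape, screwdriver, flux from where it was at the start of the episode above 0.02 m).
It also fails if it takes over 38 s, if anything falls off the work surface, if the arm or the gripper's body presses on something with over 40 N, if the wrist force passes 120 N, or if a joint passes its speed limit or range.

## Working session

There is one attempt and no reset: what is moved stays moved. The work goes in short steps, Python scripts to look and compute and a tool call to move; the robot and the scene stay as the last step left them, time stands still between calls to the robot, and variables do not carry over. Pictures are saved under pics/ and viewed, at most 10 in all, crops included, and the job is handed in when it is done.

Besides the shell and the picture viewer there is one more tool, called after "Emit:" as a command line: name --argument value ..., lists and objects as JSON in quotes. servo_tool: Moves the arm, as the interface text tells. Shifts and turns lie within -1 to 1; 1 stands for 300 mm of shift or pi rad of turn. Its arguments: {"type":"object","properties":{"series":{"type":"array"},"grip_force":{"type":"number"}},"required":["series"]}

```bash
mkdir -p pics; python3 - <<'E'
from cell import get_obs, eyes, env
import cv2,numpy as np
o=get_obs();print({k:np.round(v,3).tolist() for k,v in o.items()})
for n in("side","top"):
    d=eyes.read_camera(n);cv2.imwrite(f"pics/{n}0.png",d["frame"][:,:,::-1]);np.savez(f"{n}0.npz",**d)
    print(n,d["fx"],d["fy"],d["cx"],d["cy"],d["distortion"],d["origin"],d["rotation"])
E
```

```text
{'time_s': 0.0, 'qpos': [73.402, 18.44, -4.014, 83.173, 1.296, 78.539, -3.261], 'joint_velocities': [-0.004, -0.062, 0.057, 0.062, 0.042, 0.101, -0.032], 'effort': [0.0, -49.129, -0.403, -31.253, -0.064, 0.044, 0.0], 'tool_pos': [0.194, -0.62, 0.201], 'tool_rot': [-179.893, 0.007, 17.405], 'force': [-0.371, -0.341, 0.351], 'wrist_torque': [0.002, 0.016, 0.002], 'grasp_force': 0.0, 'grip_width': 0.087}
side 597.1178243834278 597.1178243834278 323.33149065548713 239.31638097063944 [-0.06346437  0.          0.          0.          0.        ] [0.40256215 0.66504379 0.79014612] [-140.38846701    0.22651811 -165.72201261]
top 449.7499316932625 449.7499316932625 322.18273605255666 236.29406617662264 [-0.10443803  0.          0.          0.          0.        ] [0.53416177 0.08515632 0.7027942 ] [-178.96357923    1.81106058  -90.38520501]
```

View pics/top0.png

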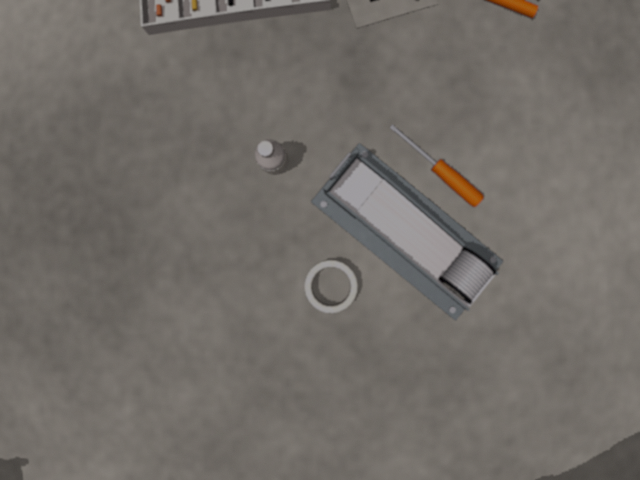

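View pics/side0.png

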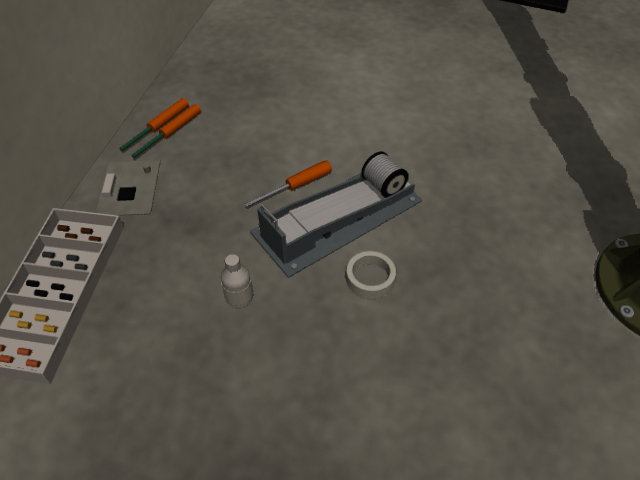

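Top view: the dispenser runs uphill from lower right (spool about (469,274)) to upper left (seat about (350,180)). The tape is at (331,286), the flux at (268,155) and the screwdriver at (440,168). In the side view the base corners are at about (252,232), (290,272) and (421,203).

```bash
cat > h.py <<'E'
import numpy as np,cv2
from scipy.spatial.transform import Rotation as R
def cam(d):
    K=np.array([[d["fx"],0,d["cx"]],[0,d["fy"],d["cy"]],[0,0,1]],float)
    return K,np.array(d["distortion"],float),np.array(d["origin"]),R.from_euler("xyz",d["rotation"],degrees=True).as_matrix()
def rays(d,uv):
    K,D,o,M=cam(d);p=cv2.undistortPoints(np.float64(uv).reshape(-1,1,2),K,D).reshape(-1,2)
    return o,np.c_[p,np.ones(len(p))]@M.T
def plane(d,uv,z):
    o,r=rays(d,uv);return o+r*((z-o[2])/r[:,2:])
def cloud(d):
    v,u=np.nonzero(d["depth"]>0);o,r=rays(d,np.c_[u,v]);return o+r*d["depth"][v,u][:,None],np.c_[u,v]
E
python3 - <<'E'
from h import *
T=dict(np.load("top0.npz"));S=dict(np.load("side0.npz"))
print("top base",plane(T,[(313,200),(459,319),(501,262)],.006).round(4).tolist())
print("side base",plane(S,[(252,232),(290,272),(421,203)],.006).round(4).tolist())
for n,d in(("top",T),("side",S)):
    P,uv=cloud(d)
    b=(P[:,2]<.0)&(P[:,2]>-.02);print(n,"bench std",P[np.abs(P[:,2])<.01][:,2].mean(),P[np.abs(P[:,2])<.01][:,2].std())
    m=np.zeros((480,640),np.uint8);s=(P[:,2]>.0035)&(P[:,2]<.2);m[uv[s,1],uv[s,0]]=255
    cv2.imwrite(f"pics/m{n}.png",m)
    N,L,st,c=cv2.connectedComponentsWithStats(m)
    for i in range(1,N):
        if st[i,4]>150:
            q=P[(L[uv[:,1],uv[:,0]]==i)]
            print(st[i],q.min(0).round(3),q.max(0).round(3),cv2.minAreaRect(np.float32(q[:,:2]*1000)))
            if q[:,2].max()>.07 and .4<q[:,0].mean(): print(" spool top pts",)
E
```

```text
top base [[0.6035, 0.121, 0.006], [0.4171, -0.1044, 0.006], [0.5049, -0.1711, 0.006]]
side base [[0.689, 0.051, 0.006], [0.6013, 0.1172, 0.006], [0.4163, -0.0879, 0.006]]
top bench std 0.0013834454418033522 0.0014971485221431222
[ 139    0  191   35 4103] [0.882 0.093 0.004] [0.944 0.412 0.037] ((905.7926635742188, 253.92886352539062), (320.0484924316406, 61.66838073730469), 86.88912963867188)
[347   0  93  28 831] [ 0.881 -0.084  0.004] [0.929 0.065 0.009] ((904.98388671875, -9.713043212890625), (148.61264038085938, 47.583709716796875), 89.7365951538086)
[486   0  53  19 517] [ 0.897 -0.25   0.004] [ 0.929 -0.161  0.026] ((912.589599609375, -205.70037841796875), (32.06749725341797, 88.61248016357422), 0.5655492544174194)
[ 390  125   94   82 1197] [ 0.591 -0.14   0.004] [0.718 0.001 0.03 ] ((658.701171875, -68.96052551269531), (178.9178466796875, 30.570146560668945), 48.5811767578125)
[255 138  34  37 922] [0.643 0.159 0.004] [0.703 0.212 0.104] ((673.4344482421875, 184.23880004882812), (61.83641815185547, 47.269927978515625), 12.923084259033203)
 spool top pts
[  311   143   192   
[... 1452 characters left out ...]
3)
[    0   208   124   175 11791] [0.883 0.06  0.004] [1.045 0.402 0.037] ((972.1683959960938, 233.36834716796875), (147.61891174316406, 338.5224304199219), 5.545927047729492)
[ 596  234   44  101 3147] [ 0.038 -0.104  0.004] [0.113 0.1   0.072] ((77.75175476074219, -3.6921768188476562), (204.13290405273438, 69.39669036865234), 86.35306549072266)
[ 346  251   51   48 1307] [0.433 0.055 0.004] [0.511 0.137 0.029] ((471.8713684082031, 95.97578430175781), (80.95674896240234, 79.28970336914062), 55.45468521118164)
[ 221  255   32   53 1263] [0.644 0.152 0.004] [0.689 0.206 0.103] ((662.2757568359375, 183.74603271484375), (50.085601806640625, 39.16856384277344), 41.87062454223633)
 spool top pts
```

```bash
python3 - <<'E'
from h import *
T=dict(np.load("top0.npz"));S=dict(np.load("side0.npz"))
def fit(a,th0):
    # x=const-ish line fit along local frame handled by fitLine
    vx,vy,x0,y0=cv2.fitLine(np.float32(a),cv2.DIST_HUBER,0,1e-4,1e-4).ravel();return np.degrees(np.arctan2(vy,vx)),(x0,y0)
th=50.;
for n,d in(("top",T),("side",S)):
    P,uv=cloud(d);c,s=np.cos(np.radians(th)),np.sin(np.radians(th));O=np.array([.555,-.029])
    Q=P[:,:2]-O;X=Q[:,0]*c+Q[:,1]*s;Y=-Q[:,0]*s+Q[:,1]*c;Z=P[:,2]
    k=(abs(X)<.2)&(abs(Y)<.09);X,Y,Z=X[k],Y[k],Z[k]
    # outer left (+y) base edge: per x-bin max Y with z 4..9mm
    e=[];f=[];g=[]
    for x in np.arange(-.13,.131,.01):
        m=(abs(X-x)<.005)
        q=m&(Z>.004)&(Z<.009)&(Y>.03)
        if q.sum()>3:e.append((x,Y[q].max()))
        h=m&(Z>.018)&(X<.08)&(X>-.06)   # rails tops: outermost
        if h.sum()>3:f.append((x,Y[h].max(),Y[h].min()))
    e=np.array(e);f=np.array(f)
    print(n,"base left edge",fit(e,0));print(" rail left",fit(f[:,:2],0)," rail right",fit(f[:,[0,2]],0))
    q=(Z>.004)&(Z<.009);print(" base x ext",X[q].min(),X[q].max(),"Y",Y[q].min(),Y[q].max())
    b=(X>.1)&(Z>.06);print(" backstop n",b.sum(),np.percentile(X[b],[2,10,50,90,98]).round(4),np.percentile(Y[b],[2,98]).round(4))
    sp=(X<-.05)&(Z>.035);print(" spool X",np.percentile(X[sp],[1,99]).round(4),"Y",np.percentile(Y[sp],[1,99]).round(4),"zmax",np.percentile(Z[sp],99))
    r=(X>-.05)&(X<.06)&(abs(Y)<.025);A=np.c_[X[r],Y[r],np.ones(r.sum())];w=np.linalg.lstsq(A,Z[r],rcond=None)[0];print(" ramp plane",w, "x where z=26:",(.026-w[2])/w[0],"updir deg",np.degrees(np.arctan2(w[1],w[0])))
    t=sp&(Z>.066);print(" spool top",np.median(X[t]),np.median(Y[t]))
E
```

```text
top base left edge (np.float32(-3.3004212), (np.float32(0.028), np.float32(0.07625261)))
 rail left (np.float32(-0.21984729), (np.float32(0.015), np.float32(0.040821183)))  rail right (np.float32(30.452988), (np.float32(0.015), np.float32(-0.055711802)))
 base x ext -0.19886446169876332 0.19991031966357767 Y -0.08966707595894398 0.08957384059600312
 backstop n 420 [0.1321 0.1324 0.1362 0.1389 0.14  ] [-0.0312  0.0397]
 spool X [-0.1267 -0.0724] Y [-0.0265  0.0331] zmax 0.07579966790097029
 ramp plane [0.14108852 0.00038637 0.02754073] x where z=26: -0.010920277223548741 updir deg 0.1569049473584258
 spool top -0.0989941728439355 0.003442783649729955
side base left edge (np.float32(0.46596146), (np.float32(0.005000001), np.float32(0.06403875)))
 rail left (np.float32(0.33768234), (np.float32(0.008), np.float32(0.04159882)))  rail right (np.float32(25.702913), (np.float32(0.01), np.float32(-0.06342321)))
 base x ext -0.19979518932292367 0.18690322145956484 Y -0.0898695616638272 0.08632679517799277
 backstop n 411 [0.1345 0.1366 0.1407 0.1419 0.1424] [-0.0303  0.0408]
 spool X [-0.1268 -0.0706] Y [-0.0265  0.034 ] zmax 0.0745115849776997
 ramp plane [ 0.136328   -0.00847078  0.0262679 ] x where z=26: -0.0019650902938720357 updir deg -3.555519585947208
 spool top -0.09578677052536194 0.0035385671312715486
```

Emit:
servo_tool --series '[[[0.627, -0.612, 0.1, 0, 0, -0.182, 0.46], [0.627, -0.612, 0.1, 0, 0, -0.182, 0.46], [0.627, -0.612, 0.1, 0, 0, -0.182, 0.46], [0.627, -0.612, 0.1, 0, 0, -0.182, 0.46], [0.627, -0.612, 0.1, 0, 0, -0.182, 0.46], [0.627, -0.612, 0.1, 0, 0, -0.182, 0.46], [0.627, -0.612, 0.1, 0, 0, -0.182, 0.46], [0.627, -0.612, 0.1, 0, 0, -0.182, 0.46], [0.627, -0.612, 0.1, 0, 0, -0.182, 0.46]]]'

```text
time_s: 0.85
tool_pos: [0.3191, -0.3884, 0.1724]
tool_rot: [-180.0, 0.0, 50.3]
force: [-1.2, -0.2, 0.3]
grip_width: 0.0417
grasp_force: 0.0
```

Emit:
servo_tool --series '[[[0.858, -0.175, 0.14, 0, 0, 0, 0.46], [0.858, -0.175, 0.14, 0, 0, 0, 0.46], [0.858, -0.175, 0.14, 0, 0, 0, 0.46], [0.858, -0.175, 0.14, 0, 0, 0, 0.46], [0.858, -0.175, 0.14, 0, 0, 0, 0.46], [0.858, -0.175, 0.14, 0, 0, 0, 0.46], [0.858, -0.175, 0.14, 0, 0, 0, 0.46], [0.858, -0.175, 0.14, 0, 0, 0, 0.46], [0.858, -0.175, 0.14, 0, 0, 0, 0.46]]]'

```text
time_s: 1.6
tool_pos: [0.4436, -0.1587, 0.1304]
tool_rot: [-180.0, 0.0, 50.2]
force: [-0.4, -0.3, 0.1]
grip_width: 0.04
grasp_force: 0.0
```

```bash
python3 - <<'E'
from cell import get_obs, eyes
import cv2,numpy as np
print(get_obs()["tool_pos"],get_obs()["tool_rot"])
d=eyes.read_camera("side");cv2.imwrite("pics/side1.png",cv2.resize(d["frame"][100:300,220:500,::-1],None,fx=2.8,fy=2.8))
E
```

```text
[ 0.4436167  -0.15872192  0.13035435] [-1.79996466e+02  2.53474454e-02  5.01515747e+01]
```

View pics/side1.png

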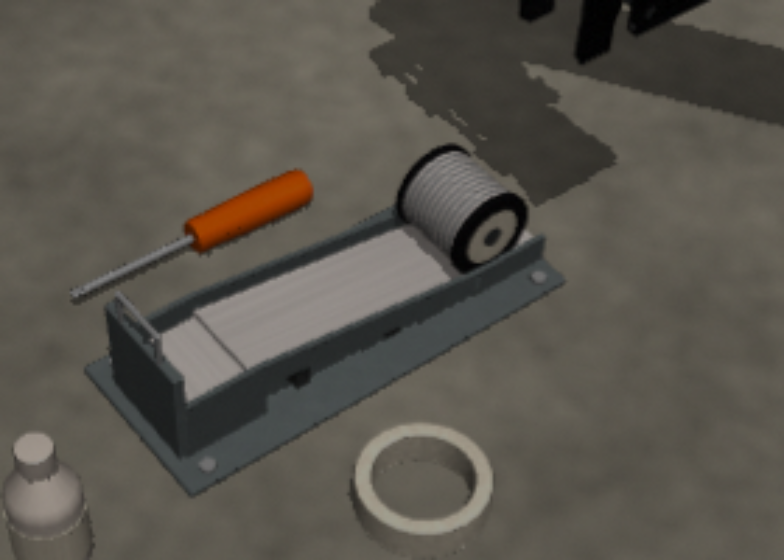

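The crop shows the two fingertips at about (540,5) and (600,50), behind the spool at (465,210) and lined up with the channel. I'll lower to the spool's mid-height next.

Emit:
servo_tool --series '[[[0, -0.005, 0.1, 0, 0, 0, 0.46], [0, -0.005, 0.2, 0, 0, 0, 0.46], [0, -0.005, 0.28, 0, 0, 0, 0.46], [0, -0.005, 0.31, 0, 0, 0, 0.46], [0, -0.005, 0.31, 0, 0, 0, 0.46], [0.017, -0.005, 0.31, 0, 0, 0, 0.46], [0.033, -0.005, 0.31, 0, 0, 0, 0.46], [0.05, -0.005, 0.31, 0, 0, 0, 0.46], [0.06, -0.005, 0.31, 0, 0, 0, 0.46], [0.07, -0.005, 0.31, 0, 0, 0, 0.46]]]'

```text
time_s: 2.48
tool_pos: [0.457, -0.1401, 0.0384]
tool_rot: [179.9, -0.0, 50.2]
force: [-0.2, -0.1, -0.2]
grip_width: 0.0403
grasp_force: 0.0
```

Emit:
servo_tool --series '[[[0.012, 0, 0, 0, 0, 0, 0.46], [0.024, 0, 0, 0, 0, 0, 0.46], [0.036, 0, 0, 0, 0, 0, 0.46], [0.048, 0, 0, 0, 0, 0, 0.46], [0.06, 0, 0, 0, 0, 0, 0.46], [0.072, 0, 0, 0, 0, 0, 0.46], [0.084, 0, -0.001, 0, 0, 0, 0.46], [0.098, 0, -0.003, 0, 0, 0, 0.46], [0.112, 0, -0.005, 0, 0, 0, 0.46], [0.126, 0, -0.007, 0, 0, 0, 0.46], [0.14, 0, -0.009, 0, 0, 0, 0.46], [0.154, 0, -0.011, 0, 0, 0, 0.46]]]'

```text
time_s: 3.48
tool_pos: [0.4814, -0.1099, 0.0442]
tool_rot: [-179.9, 0.7, 50.0]
force: [-23.9, -7.6, 43.4]
grip_width: 0.0401
grasp_force: 133.7
```

```bash
cat > look.py <<'E'
import sys;from cell import get_obs,eyes
from h import *
o=get_obs();print(o["time_s"],np.round(o["tool_pos"],4),o["tool_rot"].__repr__(),o["force"])
d=eyes.read_camera("side");cv2.imwrite(f"pics/{sys.argv[1]}.png",cv2.resize(d["frame"][100:300,220:500,::-1],None,fx=2.8,fy=2.8))
E
python3 look.py p1
```

```text
3.4833 [ 0.4814 -0.1099  0.0442] array([-179.86254893,    0.72530174,   50.00178991]) [-23.86345535  -7.55409542  43.39965186]
```

View pics/p1.png

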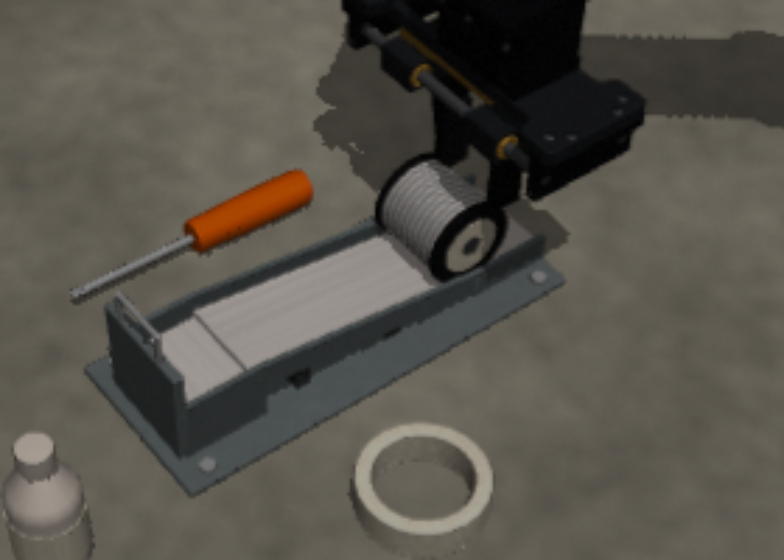

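The fingers reached the spool and moved it to the ramp foot, centre at about (440,215). The vertical fingers bind on it, though: about 43 N upward from friction. I'll ease back, close the fingers to fit inside the channel, and tilt the tips forward so they push below the spool's centre.

Emit:
servo_tool --series '[[[-0.01, 0, 0, 0, 0, 0, 0.46], [-0.02, 0, 0, 0, 0, 0, 0.46], [-0.03, 0, 0, 0, 0, 0, 0.46], [-0.04, 0, 0.005, 0, 0, 0, 0.46], [-0.05, 0, 0.005, 0, 0, 0, 0.46], [-0.06, 0, 0.005, 0, 0, 0, 0.46], [-0.072, 0, 0.005, 0, 0, 0, 0.46], [-0.084, 0, 0.005, 0, 0, 0, 0.46], [-0.096, 0, 0.005, 0, 0, 0, 0.46], [-0.108, 0, 0.005, 0, 0, 0, 0.46], [-0.12, 0, 0.005, 0, 0, 0, 0.46], [-0.12, 0, 0.005, 0, 0, 0, 0.46]]]'

```text
time_s: 4.53
tool_pos: [0.4615, -0.133, 0.0389]
tool_rot: [-179.9, 0.0, 50.1]
force: [-0.4, 0.9, 0.2]
grip_width: 0.0397
grasp_force: 65.9
```

```bash
cat > spool.py <<'E'
from cell import get_obs,eyes
from h import *
o=get_obs();c,s=np.cos(np.radians(50.1)),np.sin(np.radians(50.1))
L=lambda p:np.c_[(p[:,0]-.555)*c+(p[:,1]+.029)*s,-(p[:,0]-.555)*s+(p[:,1]+.029)*c,p[:,2]]
print("t",o["time_s"],"tcp local",L(np.array([o["tool_pos"]])).round(4),np.round(o["tool_rot"],1),np.round(o["force"],1))
d=eyes.read_camera("side");cv2.imwrite("pics/last.png",cv2.resize(d["frame"][100:300,220:500,::-1],None,fx=2.8,fy=2.8))
P,uv=cloud(d);Q=L(P)
# near flange outer face (local y ~ +.033): centre from its points
k=(abs(Q[:,1]-.0335)<.003)&(Q[:,2]>.043)&(abs(Q[:,0])<.15)&(Q[:,2]<.11)&(Q[:,0]<.115)
q=Q[k]
if len(q)>10:
    (x,z),r=cv2.minEnclosingCircle(np.float32(q[:,[0,2]]*1000));print("flange n",k.sum(),"x,z mm",x,z,"r",r,"x range",q[:,0].min(),q[:,0].max(),"zmax",q[:,2].max())
E
python3 spool.py
```

```text
t 4.5333 tcp local [[-0.1397  0.0051  0.0389]] [-179.9    0.    50.1] [-0.4  0.9  0.2]
flange n 425 x,z mm -22.175006866455078 69.21336364746094 r 128.60926818847656 x range -0.14965054541477682 0.1050018999824116 zmax 0.1039631440134019
```

Emit:
servo_tool --series '[[[-0.03, 0, 0, 0, 0, 0, 0.4], [-0.06, 0, 0, 0, 0, 0, 0.32], [-0.09, 0.004, 0, 0, 0, 0, 0.32], [-0.09, 0.004, 0, 0, 0.03, 0, 0.32], [-0.09, 0.004, 0, 0, 0.06, 0, 0.32], [-0.09, 0.004, 0.01, 0, 0.09, 0, 0.32], [-0.09, 0.004, 0.025, 0, 0.111, 0, 0.32], [-0.09, 0.004, 0.036, 0, 0.111, 0, 0.32], [-0.09, 0.004, 0.036, 0, 0.111, 0, 0.32]]]'

```text
time_s: 5.33
tool_pos: [0.4439, -0.1554, 0.0273]
tool_rot: [-179.8, -19.9, 49.9]
force: [0.4, 0.8, -0.8]
grip_width: 0.0273
grasp_force: 0.0
```

```bash
python3 spool.py
```

```text
t 5.3333 tcp local [[-0.1682  0.0042  0.0273]] [-179.8  -19.9   49.9] [ 0.4  0.8 -0.8]
flange n 200 x,z mm -16.257556915283203 48.21636962890625 r 129.92803955078125 x range -0.14617774740226547 0.11366263604603913 zmax 0.07862250866470977
```

View pics/last.png

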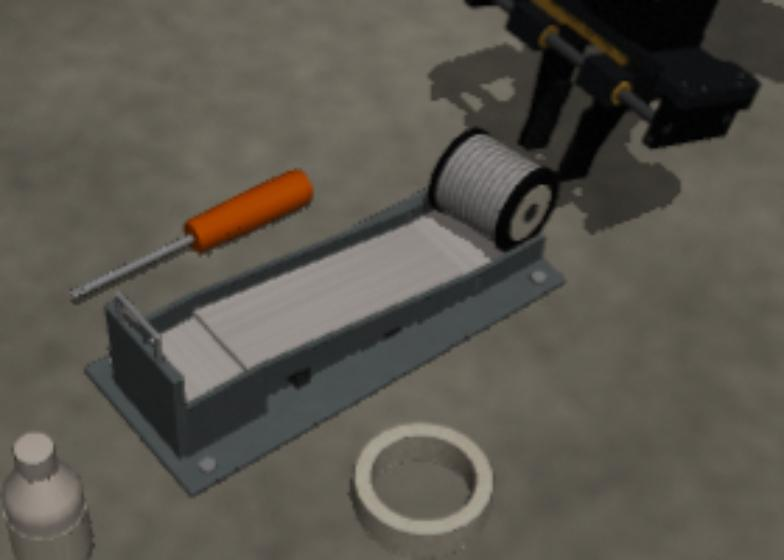

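The spool is now at about (495,190), partly up the front lip, with the fingers tilted right behind it. I'll push forward gently.

Emit:
servo_tool --series '[[[0.0125, 0, 0.0046, 0, 0, 0, 0.32], [0.025, 0, 0.0091, 0, 0, 0, 0.32], [0.0376, 0, 0.0137, 0, 0, 0, 0.32], [0.05, 0, 0.0182, 0, 0, 0, 0.32], [0.0627, 0, 0.0228, 0, 0, 0, 0.32], [0.075, 0, 0.0274, 0, 0, 0, 0.32], [0.0877, 0, 0.0319, 0, 0, 0, 0.32], [0.1, 0, 0.0365, 0, 0, 0, 0.32]]]'

```text
time_s: 6.05
tool_pos: [0.4646, -0.1319, 0.0296]
tool_rot: [-179.9, -19.7, 50.2]
force: [-24.3, -11.7, 37.0]
grip_width: 0.028
grasp_force: 17.4
```

```bash
python3 spool.py
```

```text
t 6.05 tcp local [[-0.1369  0.0034  0.0296]] [-179.9  -19.7   50.2] [-24.3 -11.7  37. ]
flange n 289 x,z mm -17.27010726928711 70.74273681640625 r 133.35574340820312 x range -0.14863893482775897 0.11409871549717403 zmax 0.09367654762527222
```

View pics/last.png

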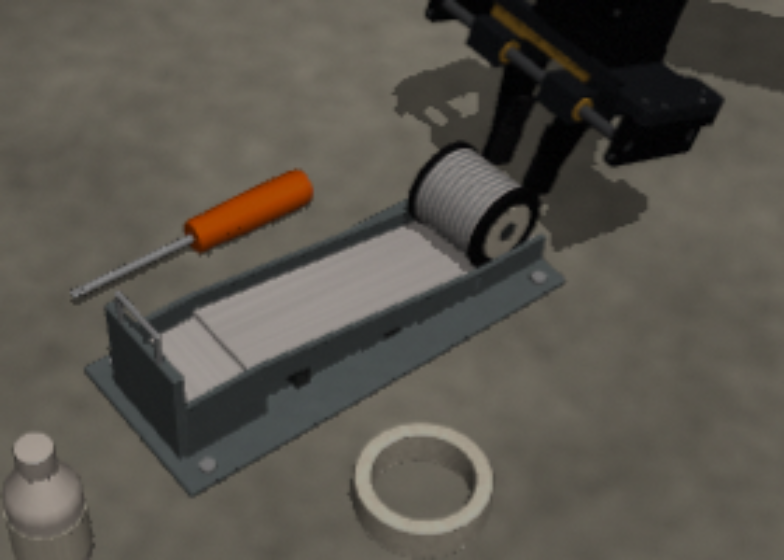

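```bash
cat > chk.py <<'E'
from cell import get_obs,eyes
from h import *
c,s=np.cos(np.radians(50.1)),np.sin(np.radians(50.1));O=np.array([.555,-.029,0]);M=np.array([[c,s,0],[-s,c,0],[0,0,1]])
o=get_obs();d=eyes.read_camera("side")
K,D,org,Rm=cam(d)
def proj(p):
    return cv2.projectPoints(np.float64(p).reshape(-1,3),cv2.Rodrigues(Rm.T)[0],-Rm.T@org,K,D)[0].reshape(-1,2)
RT=R.from_euler("xyz",o["tool_rot"],degrees=True).as_matrix();t=np.array(o["tool_pos"]);w=o["grip_width"]/2
pts=[t+RT@np.array([x,y,0]) for y in(-w-.015,-w,w,w+.015) for x in(-.0095,.0095)]
im=cv2.resize(d["frame"][100:300,220:500,::-1],None,fx=2.8,fy=2.8).copy()
for p in proj(pts):
    q=((p-[220,100])*2.8+1).astype(int);cv2.circle(im,tuple(map(int,q)),3,(0,255,0),-1)
def ray_y(px,y):
    a,r=rays(d,[px]);a=M@(a-O);r=M@r[0];return a+r*((y-a[1])/r[1])
for n,crop in(("now",(510,232)),("start",(490,237)),("p1",(470,245)),("bk",(532,212))):
    print(n,ray_y((crop[0]/2.8+220,crop[1]/2.8+100),.034).round(4))
print(np.round(o["force"],1),o["time_s"])
cv2.imwrite("pics/chk.png",im)
E
python3 chk.py
```

```text
now [-0.115   0.034   0.0402]
start [-0.0978  0.034   0.0459]
p1 [-0.0812  0.034   0.0487]
bk [-0.1323  0.034   0.0479]
[-19.7  -8.9  28.9] 6.1
```

View pics/chk.png

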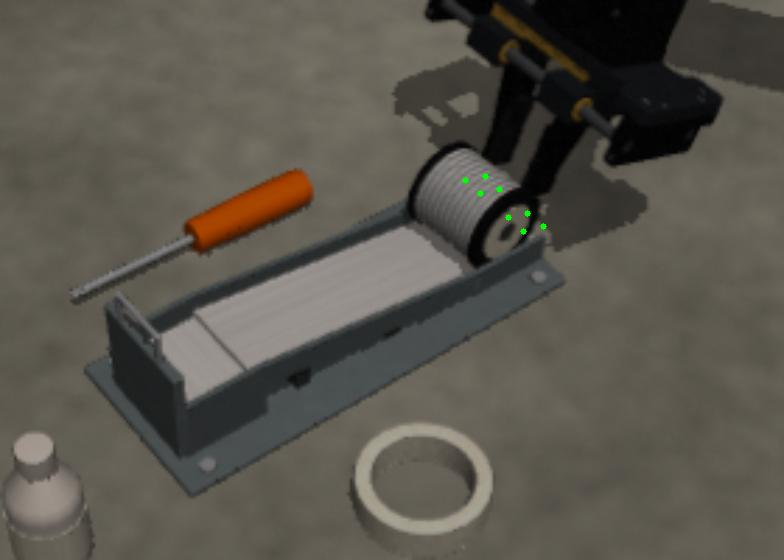

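The dots I projected for the fingertips land inside the spool, so the kinematics and my camera points disagree. I'll check that against depth.

```bash
cat > chk2.py <<'E'
from cell import get_obs,eyes
from h import *
c,s=np.cos(np.radians(50.1)),np.sin(np.radians(50.1));O=np.array([.555,-.029,0]);M=np.array([[c,s,0],[-s,c,0],[0,0,1]])
o=get_obs();t=np.array(o["tool_pos"]);RT=R.from_euler("xyz",o["tool_rot"],degrees=True).as_matrix()
for n in("side","top"):
    d=eyes.read_camera(n);P,uv=cloud(d);C=d["frame"][uv[:,1],uv[:,0]].astype(int)
    tl=(P-t)@RT   # tool frame
    k=(abs(tl[:,0])<.05)&(abs(tl[:,1])<.05)&(tl[:,2]<.03)&(tl[:,2]>-.068)&(C.max(1)<45)
    q=tl[k];l=(P[k]-O)@M.T
    print(n,k.sum())
    for lo in np.arange(-.07,.03,.01):
        m=(q[:,2]>=lo)&(q[:,2]<lo+.01)
        if m.sum()>3:print(" tz %.3f n%d x %s y %s | local X %s Z %s"%(lo,m.sum(),q[m,0].round(3)[[q[m,0].argmin(),q[m,0].argmax()]],np.percentile(q[m,1],[0,50,100]).round(3),np.percentile(l[m,0],[0,100]).round(3),np.percentile(l[m,2],[0,100]).round(3)))
E
python3 chk2.py
```

```text
side 792
 tz -0.070 n102 x [-0.011  0.013] y [-0.029  0.     0.028] | local X [-0.17  -0.146] Z [0.083 0.098]
 tz -0.060 n115 x [-0.012  0.014] y [-0.026  0.014  0.029] | local X [-0.167 -0.141] Z [0.074 0.09 ]
 tz -0.050 n109 x [-0.01   0.014] y [-0.025  0.014  0.026] | local X [-0.161 -0.137] Z [0.066 0.08 ]
 tz -0.040 n165 x [-0.012  0.047] y [-0.033 -0.016  0.029] | local X [-0.16  -0.103] Z [0.057 0.077]
 tz -0.030 n137 x [-0.013  0.05 ] y [-0.032 -0.021  0.028] | local X [-0.159 -0.098] Z [0.046 0.074]
 tz -0.020 n24 x [-0.004  0.049] y [-0.034 -0.029  0.016] | local X [-0.147 -0.096] Z [0.04  0.065]
 tz -0.010 n24 x [-0.001  0.033] y [-0.033 -0.03  -0.028] | local X [-0.14  -0.107] Z [0.035 0.048]
 tz 0.000 n21 x [0.002 0.05 ] y [-0.037 -0.032 -0.028] | local X [-0.134 -0.088] Z [0.022 0.046]
 tz 0.010 n48 x [-0.003  0.05 ] y [-0.039 -0.035  0.035] | local X [-0.135 -0.084] Z [0.012 0.036]
 tz 0.020 n47 x [0.01 0.05] y [-0.038 -0.036  0.036] | local X [-0.12  -0.082] Z [0.011 0.027]
top 388
 tz -0.070 n49 x [-0.002  0.012] y [-0.024  0.017  0.026] | local X [-0.159 -0.147] Z [0.087 0.096]
 tz -0.060 n78 x [-0.007  0.012] y [-0.025  0.015  0.025] | local X [-0.16  -0.143] Z [0.075 0.09 ]
 tz -0.050 n78 x [-0.005  0.011] y [-0.023  0.014  0.023] | local X [-0.159 -0.14 ] Z [0.067 0.08 ]
 tz -0.040 n138 x [-0.002  0.048] y [-0.031  0.014  0.029] | local X [-0.152 -0.102] Z [0.06  0.077]
 tz -0.030 n41 x [-0.01  0.05] y [-0.031  0.017  0.028] | local X [-0.156 -0.099] Z [0.053 0.074]
```

Depth agrees with the tool's x and y. But the visible fingers, and the 54° contact force, suggest the tips end about 27 mm short of the reported TCP. I'll back off and measure the tips in the clear.

Emit:
servo_tool --series '[[[-0.015, 0, -0.0055, 0, 0, 0, 0.32], [-0.031, 0, -0.0114, 0, 0, 0, 0.32], [-0.062, 0, -0.0228, 0, 0, 0, 0.32], [-0.094, 0, -0.0342, 0, 0, 0, 0.32], [-0.14, 0, -0.051, 0, 0, 0, 0.32], [-0.14, 0, -0.051, 0, 0, 0, 0.32]]]'

```text
time_s: 6.75
tool_pos: [0.436, -0.1663, 0.0277]
tool_rot: [-180.0, -19.9, 49.9]
force: [-1.0, 0.2, -0.3]
grip_width: 0.0279
grasp_force: 0.0
```

```bash
sed -i 's/abs(tl\[:,0\])<.05/abs(tl[:,0])<.018/' chk2.py; python3 chk2.py; sed -i '/^for n,crop/,/print(n,ray/d' chk.py; python3 chk.py; python3 - <<'E'
import cv2
im=cv2.imread('pics/chk.png');cv2.imwrite('pics/chkb.png',im[80:330,330:784])
E
```

```text
side 501
 tz -0.070 n102 x [-0.012  0.016] y [-0.028  0.015  0.028] | local X [-0.215 -0.19 ] Z [0.082 0.096]
 tz -0.060 n113 x [-0.01   0.015] y [-0.025 -0.012  0.027] | local X [-0.211 -0.186] Z [0.072 0.088]
 tz -0.050 n100 x [-0.012  0.015] y [-0.025  0.013  0.024] | local X [-0.207 -0.183] Z [0.063 0.078]
 tz -0.040 n96 x [-0.01   0.014] y [-0.023  0.002  0.024] | local X [-0.205 -0.18 ] Z [0.055 0.069]
 tz -0.030 n90 x [-0.012  0.013] y [-0.024  0.014  0.024] | local X [-0.203 -0.178] Z [0.045 0.059]
top 352
 tz -0.070 n85 x [-0.005  0.013] y [-0.026  0.015  0.027] | local X [-0.207 -0.19 ] Z [0.083 0.096]
 tz -0.060 n86 x [-0.005  0.014] y [-0.025  0.015  0.024] | local X [-0.203 -0.186] Z [0.073 0.088]
 tz -0.050 n84 x [-0.004  0.013] y [-0.024  0.014  0.023] | local X [-0.201 -0.183] Z [0.065 0.079]
 tz -0.040 n61 x [-0.005  0.013] y [-0.023  0.015  0.022] | local X [-0.199 -0.181] Z [0.055 0.069]
 tz -0.030 n36 x [-0.008  0.013] y [-0.021  0.015  0.022] | local X [-0.198 -0.178] Z [0.048 0.06 ]
[ 0.1 -0.4 -1.1] 6.85
```

View pics/chkb.png

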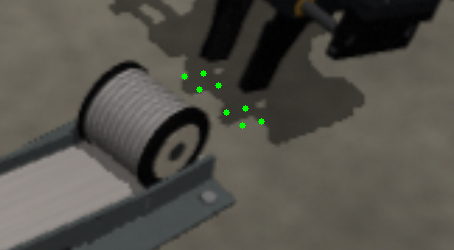

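This confirms it. The fingertips, at about (220,55) and (255,85) in this crop, sit roughly 21 mm above the projected TCP dots, so they really had been riding on the spool's upper back. I'll correct for that by going 18 mm lower and approaching again.

Emit:
servo_tool --series '[[[-0.01, 0, 0.0277, 0, 0, 0, 0.32], [-0.02, 0, 0.0554, 0, 0, 0, 0.32], [-0.02, 0, 0.0554, 0, 0, 0, 0.32], [0.0, 0, 0.0627, 0, 0, 0, 0.32], [0.02, 0, 0.07, 0, 0, 0, 0.32], [0.04, 0, 0.0773, 0, 0, 0, 0.32], [0.06, 0, 0.0846, 0, 0, 0, 0.32], [0.074, 0, 0.0896, 0, 0, 0, 0.32], [0.074, 0, 0.0896, 0, 0, 0, 0.32]]]'

```text
time_s: 7.65
tool_pos: [0.4579, -0.1395, 0.0111]
tool_rot: [180.0, -20.0, 50.3]
force: [0.1, -0.0, -0.3]
grip_width: 0.0277
grasp_force: 0.0
```

```bash
cat > pos.py <<'E'
from cell import get_obs,eyes
from h import *
c,s=np.cos(np.radians(50.1)),np.sin(np.radians(50.1));O=np.array([.555,-.029,0]);M=np.array([[c,s,0],[-s,c,0],[0,0,1]])
o=get_obs();t=np.array(o["tool_pos"]);RT=R.from_euler("xyz",o["tool_rot"],degrees=True).as_matrix()
print(o["time_s"],"tcp",(M@(t-O)).round(4),"tip",(M@(t-RT@[0,0,.021]-O)).round(4),"F",(M@o["force"]).round(1))
d=eyes.read_camera("side");P,uv=cloud(d);L=(P-O)@M.T
# light wound wire = spool side surface; fit circle of radius 28 in x-z for |y|<22 above the rails
C=d["frame"][uv[:,1],uv[:,0]].astype(int)
k=(abs(L[:,1]-.004)<.022)&(abs(L[:,0])<.16)&(L[:,2]>.035+np.clip(.1405*(L[:,0]+.085),0,.024)+.005)&(C.min(1)>60)&(L[:,2]<.1)&(L[:,0]<.12)
q=L[k]
if len(q)>30:
    from scipy.optimize import least_squares
    r=least_squares(lambda p:np.hypot(q[:,0]-p[0],q[:,2]-p[1])-.028,[np.median(q[:,0]),.05],loss="soft_l1",f_scale=.001)
    print("spool x,z",r.x.round(4),"n",k.sum(),"rms",np.sqrt(np.mean(r.fun**2)))
E
python3 pos.py
```

```text
7.65 tcp [-0.1471  0.0036  0.0111] tip [-0.1542  0.0035  0.0308] F [ 0.1 -0.1 -0.3]
spool x,z [-0.1084  0.0443] n 605 rms 0.0015336541984746258
```

Emit:
servo_tool --series '[[[0.0125, 0, 0.0046, 0, 0, 0, 0.32], [0.025, 0, 0.0091, 0, 0, 0, 0.32], [0.0376, 0, 0.0137, 0, 0, 0, 0.32], [0.05, 0, 0.0182, 0, 0, 0, 0.32], [0.0627, 0, 0.0228, 0, 0, 0, 0.32], [0.075, 0, 0.0274, 0, 0, 0, 0.32], [0.0877, 0, 0.0319, 0, 0, 0, 0.32], [0.1008, 0, 0.0347, 0, 0, 0, 0.32], [0.114, 0, 0.0375, 0, 0, 0, 0.32], [0.127, 0, 0.0403, 0, 0, 0, 0.32]]]'

```text
time_s: 8.53
tool_pos: [0.482, -0.1103, 0.0122]
tool_rot: [-179.9, -19.9, 50.2]
force: [-5.2, -4.4, 3.3]
grip_width: 0.0277
grasp_force: 3.3
```

```bash
python3 pos.py
```

```text
8.5333 tcp [-0.1092  0.0039  0.0122] tip [-0.1164  0.0039  0.0319] F [-6.7  1.2  3.3]
spool x,z [-0.0805  0.0453] n 605 rms 0.0013783811689291239
```

Emit:
servo_tool --series '[[[0.013, 0, 0.0028, 0, 0, 0, 0.32], [0.0261, 0, 0.0055, 0, 0, 0, 0.32], [0.0391, 0, 0.0083, 0, 0, 0, 0.32], [0.0522, 0, 0.0111, 0, 0, 0, 0.32], [0.0652, 0, 0.0139, 0, 0, 0, 0.32], [0.0782, 0, 0.0166, 0, 0, 0, 0.32], [0.0913, 0, 0.0194, 0, 0, 0, 0.32], [0.1043, 0, 0.0222, 0, 0, 0, 0.32], [0.1174, 0, 0.025, 0, 0, 0, 0.32], [0.1304, 0, 0.0277, 0, 0, 0, 0.32], [0.1434, 0, 0.0305, 0, 0, 0, 0.32], [0.1565, 0, 0.0333, 0, 0, 0, 0.32]]]'

```text
time_s: 9.58
tool_pos: [0.5125, -0.0741, 0.0189]
tool_rot: [-180.0, -19.9, 50.1]
force: [-3.5, -3.5, 2.6]
grip_width: 0.0279
grasp_force: 2.7
```

```bash
python3 pos.py
```

```text
9.5833 tcp [-0.0619  0.0037  0.0189] tip [-0.069   0.0037  0.0386] F [-4.9  0.4  2.6]
spool x,z [-0.033  0.052] n 633 rms 0.0013354219155657441
```

Emit:
servo_tool --series '[[[0.013, 0, 0.0028, 0, 0, 0, 0.32], [0.0261, 0, 0.0055, 0, 0, 0, 0.32], [0.0391, 0, 0.0083, 0, 0, 0, 0.32], [0.0522, 0, 0.0111, 0, 0, 0, 0.32], [0.0652, 0, 0.0139, 0, 0, 0, 0.32], [0.0782, 0, 0.0166, 0, 0, 0, 0.32], [0.0913, 0, 0.0194, 0, 0, 0, 0.32], [0.1043, 0, 0.0222, 0, 0, 0, 0.32], [0.1174, 0, 0.025, 0, 0, 0, 0.32], [0.1304, 0, 0.0277, 0, 0, 0, 0.32], [0.1434, 0, 0.0305, 0, 0, 0, 0.32], [0.1565, 0, 0.0333, 0, 0, 0, 0.32]]]'

```text
time_s: 10.63
tool_pos: [0.5435, -0.037, 0.0256]
tool_rot: [-180.0, -20.0, 50.2]
force: [-4.2, -2.5, 2.5]
grip_width: 0.0277
grasp_force: 2.5
```

```bash
python3 pos.py
```

```text
10.6333 tcp [-0.0135  0.0037  0.0256] tip [-0.0207  0.0037  0.0454] F [-4.6  1.6  2.5]
spool x,z [0.0155 0.0589] n 671 rms 0.0012498554430305064
```

Emit:
servo_tool --series '[[[0.013, 0, 0.0028, 0, 0, 0, 0.32], [0.0261, 0, 0.0055, 0, 0, 0, 0.32], [0.0391, 0, 0.0083, 0, 0, 0, 0.32], [0.0522, 0, 0.0111, 0, 0, 0, 0.32], [0.0652, 0, 0.0139, 0, 0, 0, 0.32], [0.0782, 0, 0.0166, 0, 0, 0, 0.32], [0.0913, 0, 0.0194, 0, 0, 0, 0.32], [0.1043, 0, 0.0222, 0, 0, 0, 0.32], [0.1174, 0, 0.025, 0, 0, 0, 0.32], [0.1304, 0, 0.0277, 0, 0, 0, 0.32], [0.1434, 0, 0.0305, 0, 0, 0, 0.32], [0.1565, 0, 0.0333, 0, 0, 0, 0.32]]]'

```text
time_s: 11.68
tool_pos: [0.5739, -0.0004, 0.0323]
tool_rot: [-180.0, -20.0, 50.2]
force: [-3.4, -3.2, 3.9]
grip_width: 0.0278
grasp_force: 2.6
```

```bash
python3 pos.py
```

```text
11.6833 tcp [0.0341 0.0038 0.0323] tip [0.0269 0.0038 0.052 ] F [-4.6  0.6  3.9]
spool x,z [0.0631 0.0655] n 712 rms 0.0012180702955359838
```

Emit:
servo_tool --series '[[[0.01, 0, 0.0021, 0, 0, 0, 0.32], [0.02, 0, 0.0042, 0, 0, 0, 0.32], [0.03, 0, 0.0063, 0, 0, 0, 0.32], [0.04, 0, 0.0084, 0, 0, 0, 0.32], [0.05, 0, 0.0105, 0, 0, 0, 0.32], [0.06, 0, 0.013, 0, 0, 0, 0.32], [0.068, 0, 0.0155, 0, 0, 0, 0.32], [0.076, 0, 0.018, 0, 0, 0, 0.32], [0.076, 0, 0.018, 0, 0, 0, 0.32]]]'

```text
time_s: 12.48
tool_pos: [0.5899, 0.0187, 0.0355]
tool_rot: [180.0, -20.1, 50.2]
force: [0.2, 0.9, -0.2]
grip_width: 0.0278
grasp_force: 0.0
```

```bash
python3 pos.py
```

```text
12.4833 tcp [0.059  0.0038 0.0355] tip [0.0518 0.0038 0.0553] F [ 0.8  0.4 -0.2]
spool x,z [0.0952 0.0653] n 618 rms 0.00123117097542481
```

Emit:
servo_tool --series '[[[0, 0, 0, 0, 0, 0, 0.32], [0, 0, 0, 0, 0, 0, 0.32], [0, 0, 0, 0, 0, 0, 0.32], [0, 0, 0, 0, 0, 0, 0.32]]]'

```text
time_s: 12.87
tool_pos: [0.589, 0.0171, 0.0351]
tool_rot: [180.0, -20.0, 50.2]
force: [-0.1, -0.0, -0.5]
grip_width: 0.0276
grasp_force: 0.0
```

```bash
python3 pos.py; python3 look.py fin
```

```text
12.8667 tcp [0.0571 0.0035 0.0351] tip [0.05   0.0035 0.0548] F [-0.1  0.1 -0.5]
spool x,z [0.1033 0.063 ] n 458 rms 0.0012143045241119602
12.9167 [0.589  0.0171 0.0351] array([179.99146046, -19.97984442,  50.15346985]) [0.96383496 0.55465997 0.41689567]
```

View pics/fin.png

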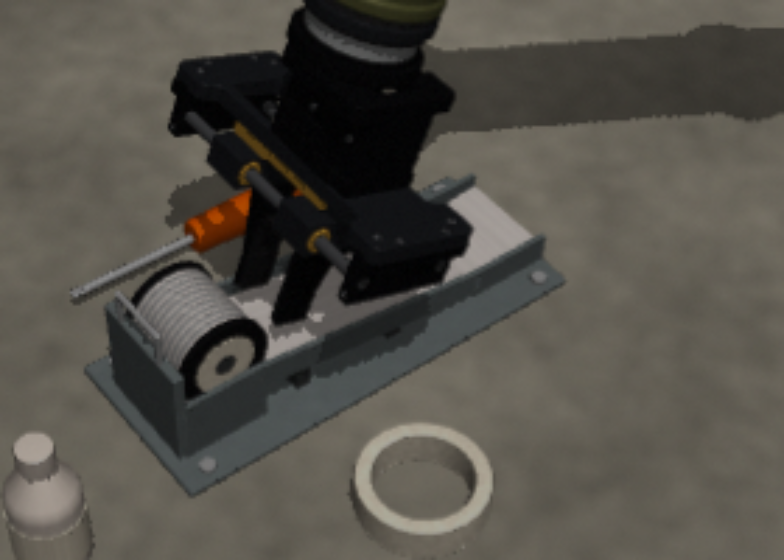

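The spool is in its seat, at about (200,325), z = 63 mm, clear of the fingers. The bystanders look untouched, so I'm retracting.

Emit:
servo_tool --series '[[[-0.02, 0, -0.02, 0, 0, 0, 0.32], [-0.04, 0, -0.08, 0, 0, 0, 0.32], [-0.04, 0, -0.18, 0, 0, 0, 0.32], [-0.04, 0, -0.28, 0, 0, 0, 0.32], [-0.04, 0, -0.38, 0, 0, 0, 0.32], [-0.04, 0, -0.45, 0, 0, 0, 0.32], [-0.04, 0, -0.45, 0, 0, 0, 0.32], [-0.04, 0, -0.45, 0, 0, 0, 0.32]]]'

```text
time_s: 13.63
tool_pos: [0.5526, -0.0281, 0.1591]
tool_rot: [179.8, -20.0, 50.1]
force: [-0.5, 0.5, -0.1]
grip_width: 0.0278
grasp_force: 0.0
```

```bash
python3 pos.py && python3 -c "
from cell import env;print(env.sign_off())"
```

```text
13.6333 tcp [-0.0008  0.0024  0.1591] tip [-0.008   0.0025  0.1788] F [ 0.1  0.7 -0.1]
spool x,z [0.1034 0.063 ] n 457 rms 0.0011591226256698764
the job is handed in; nothing more can be done
None
```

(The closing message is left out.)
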